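# Pack the drilling kit into the bench caddy

### The job

Pack the drilling kit into the wooden caddy, each thing standing flat in the middle of its own bay: the orange stand with the burs on the orange pad, the steel block with holes on the dark grey pad, the off-white carton on the white pad and the lilac bottle on the blue pad, keeping the bottle upright. Leave the closed orange box and the glue stick where they are.

Things in the scene. Friction and masses are not known exactly. Their poses are not given: they have to be found in the camera images.
- bur_stand: orange moulded block with thin steel burs standing in its holes: a foot 52 x 64 x 5 mm and on it a block 46 (x) x 58 (y) mm that reaches 19 mm high; the burs stand up to 62 mm high; grip the block across its 46 mm side, above the foot; origin at the centre of its underside, z up
- drill_block: small bright steel block with round holes in its top and two small screws on one side, 38 (x) x 48 (y) x 20 mm over all; the solid block is 38 mm square, its middle 5 mm to +y of the origin, the screws stick out at -y; grip it across x; origin at the centre of its underside, z up
- carton: small closed off-white cardboard carton, 40 (x) x 60 (y) x 22 mm, rigid; origin at the centre of its underside, z up
- bottle: standing round plastic bottle, pale lilac with a white cap, 37 mm in diameter and 88 mm high with the cap; origin at the centre of its underside, z up
- glue_stick: standing glue stick with a blue and white body and an orange cap, 28 mm in diameter and 92 mm high, loose, not part of the kit; origin at the centre of its underside, z up
- orange_box: small closed orange plastic box without burs, 42 (x) x 54 (y) x 16 mm, loose, not part of the kit; origin at the centre of its underside, z up
- pad_orange: orange felt pad, 82 x 82 mm and 4 mm thick, the floor of one of the four bays of the fixed dark wooden caddy; origin at the centre of its underside, x and y along its sides, which are the caddy's sides, z up; its top is 8 mm above the bench. Which bay it lies in changes. The bay is 88 mm square; the low dividers round it stand 5 mm above the pad and the caddy's outer lip 8 mm above it; neighbouring bays' centres are 94 mm apart
- pad_blue: blue felt pad, 82 x 82 mm and 4 mm thick, the floor of one of the four bays of the fixed dark wooden caddy; origin at the centre of its underside, x and y along its sides, which are the caddy's sides, z up; its top is 8 mm above the bench. Which bay it lies in changes. The bay is 88 mm square; the low dividers round it stand 5 mm above the pad and the caddy's outer lip 8 mm above it; neighbouring bays' centres are 94 mm apart
- pad_grey: dark grey felt pad, 82 x 82 mm and 4 mm thick, the floor of one of the four bays of the fixed dark wooden caddy; origin at the centre of its underside, x and y along its sides, which are the caddy's sides, z up; its top is 8 mm above the bench. Which bay it lies in changes. The bay is 88 mm square; the low dividers round it stand 5 mm above the pad and the caddy's outer lip 8 mm above it; neighbouring bays' centres are 94 mm apart
- pad_white: white felt pad, 82 x 82 mm and 4 mm thick, the floor of one of the four bays of the fixed dark wooden caddy; origin at the centre of its underside, x and y along its sides, which are the caddy's sides, z up; its top is 8 mm above the bench. Which bay it lies in changes. The bay is 88 mm square; the low dividers round it stand 5 mm above the pad and the caddy's outer lip 8 mm above it; neighbouring bays' centres are 94 mm apart
Not all that is in view belongs to the job. There is more than one size of the bottle; the job needs the largest.

How it is judged:
At the end, for the whole second after the job is handed in: Bur stand on the orange pad, steel block on grey, carton on white, bottle on blue: each origin within 15 mm of the pad's centre in plan, flat (underside at most 4 mm off the pad, tilt under 0.12 rad), at rest. Glue stick and closed orange box upright, within 30 mm of their start (horizontal distance between bur_stand and pad_orange below 0.015 m and z of bur_stand in the frame of pad_orange between 0 and 0.008 m and angle between each of bur_stand, drill_block, carton, bottle's own z axis and vertical below 0.12 rad and linear speed of each of bur_stand, drill_block, carton, bottle below 0.02 m/s and horizontal distance between drill_block and pad_grey below 0.015 m and z of drill_block in the frame of pad_grey between 0 and 0.008 m and horizontal distance between carton and pad_white below 0.015 m and z of carton in the frame of pad_white between 0 and 0.008 m and horizontal distance between bottle and pad_blue below 0.015 m and z of bottle in the frame of pad_blue between 0 and 0.008 m and distance of each of glue_stick, orange_box from where it was at the start of the episode below 0.03 m and angle between each of glue_stick, orange_box's own z axis and vertical below 0.2 rad); the robot touches nothing.
It fails at once if the bottle is tipped (more than 0.5 rad) (angle between bottle's own z axis and vertical above 0.5 rad).
It fails at once if the glue stick is moved by more than 30 mm or knocked over (distance of glue_stick from where it was at the start of the episode above 0.03 m or angle between glue_stick's own z axis and vertical above 0.5 rad).
It fails at once if the closed orange box is moved by more than 30 mm (distance of orange_box from where it was at the start of the episode above 0.03 m).
It also fails if it takes over 96 s, if anything falls off the work surface, if the arm or the gripper's body presses on something with over 40 N, if the wrist force passes 120 N, or if a joint passes its speed limit or range.

### The arm

A 7-joint arm with a two-finger parallel gripper is mounted at the origin on a cart in front of the work surface, level with it; the furniture and walls round the work are solid. World frame = base frame: x ahead of the robot, y to its left, z up, the work surface at z = 0. Lengths are in m, angles in rad, forces in N, time in s.
With the tool pointing down it reaches from about 0.425 to 0.875 m from the base axis. Payload 4.7 kg.
Tool frame: the origin (TCP) lies at the very end of the fingers, on their centre line; the grasp point (between the pads) lies 19 mm behind it; z points along the fingers, y is the line along which they close (so a half turn about z gives the same grasp; the last joint's range is limited). The gripper opens to 87 mm and grips with 3 to 60 N. Pads are 19 mm wide; open, the fingers measure 117 mm over their backs; the gripper's body (75 mm by 190 mm) begins 51 mm behind the grasp point.
Start: joints at [-1.159, 0.321, -0.07, 1.45, 0.023, 1.371, -0.057], TCP at [0.252, 0.599, 0.192] pointing down, gripper open.
Joint ranges: [-2.86, 2.86], [-0.3, 2.09], [-1.38, 1.24], [0.06, 2.45], [-1.56, 4.7], [0.09, 2.05], [-2.69, 2.69]. Speed limits (rad/s): [2.57, 2.57, 3.14, 3.14, 3.14, 3.14, 3.14].

### API

Orientations are given as a rotation vector (axis times angle).
In Python, from bench import ctrl gives the robot as it stands.
- The arm moves only by the shell command python3 -m jog 'ROWS' [FORCE]. ROWS is JSON, a list that holds one entry, the list of rows, each a list of 7 numbers: the shift along the tool's x, y, z in mm, then the turn, a rotation vector about the tool's x, y, z in degrees, then the finger opening in mm, from 0 to 87. A call has 1 to 10 rows; each row is the pose to reach, as a shift and turn from the pose commanded when the call began, along the tool's axes at that moment; what a row does not reach only later rows make up. A row lasts 1/10 s, in which the tool goes at most 50 mm and 8.59 degrees, less where a joint would pass 70% of its speed; a pose out of reach is approached as far as the arm can. A call with a gripper value outside its range is refused whole. The fingers move at their own pace and stop on an object; FORCE is the grip in N (left out, the last holds). Time passes only in rows, so rows that repeat a pose let the fingers close. It gives the time, the measured TCP pose, the force, the opening and the grip force at its end, in the units of the state.
- ctrl.get_state(): the state, without advancing time (a new reading comes with each control period).
- ctrl.get_image(name): name is "side" or "top"; returns a dict with "image" (480x640x3 uint8, red, green, blue), "depth" (480x640 float32, m along the optical axis (not along the pixel's ray), 0 where there is no reading), "fov_y" (degrees; the focal length in pixels is half the picture's height over the tangent of half this angle, whatever the lens; pixels are square), "cx", "cy" (the principal point, pixels), "rvec" (rotation vector, rad) and "tvec" (3), from world to camera coordinates, as OpenCV has them. Camera axes: x right, y down, z forward; pixel columns grow to the right and rows downward; lengths in m; the calibration is good to about 2 mm. A picture is of the moment at which its call begins.
- ctrl.close_job(): hands the job in; it is judged then, once.
The state is a dict: "time": time; "joint_positions": joint angles; "qd": joint speeds; "joint_torque": joint torques, N m; "position": TCP position; "tool_rot": TCP orientation; "ft_force": force on the tool from outside, world axes, zero at the start; "torque": the same for the moment, N m; "grip_width": opening from 0.0 (shut) to 1.0 (fully open); "grip_force": force on a finger pad.
Only numpy, scipy, OpenCV 4.12 (cv2) and the standard library are available. Lean on these libraries where they do the work, as an engineer would, in place of code of your own. Each camera call takes 0.05 s, during which the arm holds its last target. There are 200 camera calls.

## Working session

There is one attempt and no reset: what is moved stays moved. The work goes in short steps, Python scripts to look and compute and a shell command to move; the robot and the scene stay as the last step left them, time stands still between calls to the robot, and variables do not carry over. Pictures are saved under pics/ and viewed, at most 14 in all, crops included, and the job is handed in when it is done.

```bash
mkdir -p pics; ls; cat > h.py <<'E'
import numpy as np, cv2, pickle
from scipy.spatial.transform import Rotation as R
from bench import ctrl
def grab(n):
    d=ctrl.get_image(n); pickle.dump(d,open(f'{n}.pkl','wb')); return d
def load(n): return pickle.load(open(f'{n}.pkl','rb'))
def cam(d):
    f=240/np.tan(np.radians(d['fov_y'])/2); return f,R.from_rotvec(np.ravel(d['rvec'])).as_matrix(),np.ravel(d['tvec'])
def plane(d,uv,z):
    f,Rm,t=cam(d); uv=np.atleast_2d(uv).astype(float)
    r=np.c_[(uv[:,0]-d['cx'])/f,(uv[:,1]-d['cy'])/f,np.ones(len(uv))]@Rm
    o=-Rm.T@t; return o+r*((z-o[2])/r[:,2])[:,None]
def cloud(d):
    f,Rm,t=cam(d); v,u=np.mgrid[:480,:640]; z=d['depth']
    p=np.stack([(u-d['cx'])/f*z,(v-d['cy'])/f*z,z],-1); return (p-t)@Rm
def save(im,name): cv2.imwrite(f'pics/{name}.png',im[...,::-1])
E
python3 - <<'E'
from h import *
for n in('top','side'):
    d=grab(n); save(d['image'],n+'0'); f,Rm,t=cam(d); print(n,f,-Rm.T@t,Rm.round(2).tolist(),d['cx'],d['cy'])
s=ctrl.get_state(); print(s['time'],s['position'],s['tool_rot'],s['ft_force'],s['grip_width'])
print(R.from_rotvec(s['tool_rot']).as_matrix().round(3))
E
```

```text
pics
top 480.1814586258258 [ 0.41770672 -0.06778808  1.21124798] [[-0.0, -1.0, -0.03], [-0.99, 0.01, -0.15], [0.15, 0.03, -0.99]] 317.49184723413794 240.07926007428082
side 617.9748905876259 [ 0.77452786 -1.24096179  0.69777262] [[0.99, 0.16, 0.03], [0.1, -0.47, -0.88], [-0.13, 0.87, -0.48]] 319.4170297823915 241.23534856588785
0.1 [0.2516275  0.59871198 0.19119373] [-6.20564644e-01 -3.07947696e+00  2.69490919e-03] [-0.29073229  0.24553189 -0.25271366] 0.9966017769502459
[[-0.922  0.387 -0.001]
 [ 0.387  0.922 -0.002]
 [-0.    -0.002 -1.   ]]
```

View pics/top0.png

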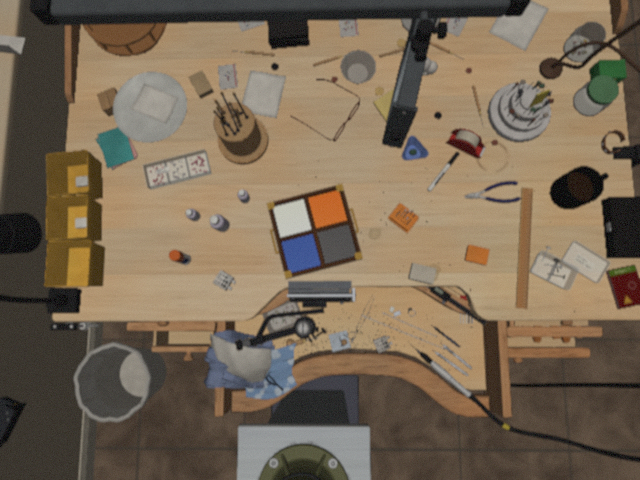

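View pics/side0.png

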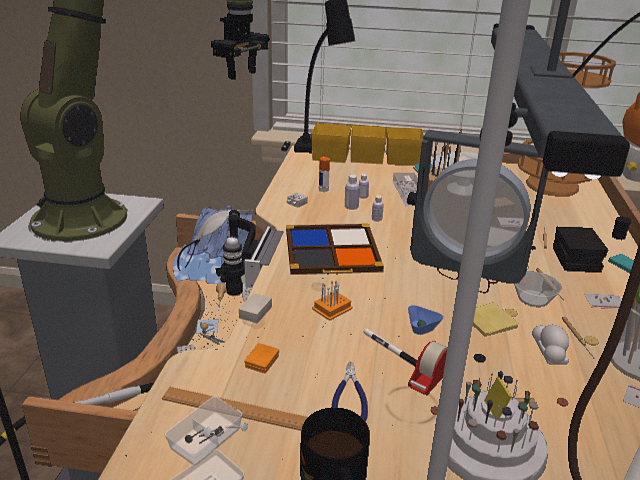

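Top view: caddy at (314,230) with white/orange/blue/grey bays. Bur stand is at (404,217), closed orange box (477,255), carton (423,272), steel block (225,281) and glue stick (180,257). There are three bottles, at (192,214), (243,195) and (218,222). The one at (218,222), side (352,192), looks largest; I'll check with heights and a crop.

```bash
cat > meas.py <<'E'
from h import *
d=load('top'); im=d['image']; P=cloud(d); hsv=cv2.cvtColor(im,cv2.COLOR_RGB2HSV)
# pads: rotated rects
def rect(m,z,lab,roi):
    mm=np.zeros((480,640),np.uint8); x0,y0,x1,y1=roi; mm[y0:y1,x0:x1]=m[y0:y1,x0:x1]*255
    c=max(cv2.findContours(mm,0,2)[0],key=cv2.contourArea); w=plane(d,c[:,0],z)
    r=cv2.minAreaRect((w[:,:2]*1000).astype(np.float32)); print(lab,np.round(r[0],1),np.round(r[1],1),round(r[2],1),'area',cv2.contourArea(c)); return r
H,S,V=[hsv[...,i].astype(int) for i in range(3)]
if __name__=='__main__':
    C=(265,180,362,280)
    rect((H<18)&(S>190)&(V>170),.008,'orange',(312,185,352,232)); rect((S<40)&(V>170),.008,'white',C)
    rect((H>105)&(H<130)&(S>120),.008,'blue',C); rect((S<60)&(V>40)&(V<110),.008,'grey',(318,222,358,268))
    hz=P[...,2]; M=(hz>.009)&(hz<.25)
    for lab,roi in dict(bur=(385,200,425,235),box=(460,240,495,268),carton=(404,258,442,286),drill=(210,268,240,294),b1=(183,205,202,224),b2=(234,186,252,204),b3=(206,210,232,232),glue=(166,246,194,268)).items():
        x0,y0,x1,y1=roi; m=np.zeros_like(M); m[y0:y1,x0:x1]=M[y0:y1,x0:x1]; q=P[m]
        top=np.percentile(q[:,2],97); r=cv2.minAreaRect((q[:,:2]*1000).astype(np.float32))
        qt=q[q[:,2]>top-.006]; print(lab,len(q),'top',top.round(4),'med',np.median(qt,0).round(4),'rect',np.round(r[0],1),np.round(r[1],1),round(r[2],1))
    rect((H<14)&(S>170)&(V>120),.012,'burmask',(385,200,425,235)); rect((H<14)&(S>170)&(V>120),.016,'boxmask',(460,240,495,268))
    # tall things in the working zone
    m=(P[...,2]>.10)&(P[...,2]<1)&(P[...,0]>.2)&(P[...,0]<.8)&(abs(P[...,1])<.6)
    n,l,st,_=cv2.connectedComponentsWithStats(m.astype(np.uint8))
    for i in range(1,n):
        if st[i,4]>15: q=P[l==i]; print('tall',st[i],q.min(0).round(3),q.max(0).round(3))
    a=cv2.resize(im[180:300,160:260],None,fx=4,fy=4,interpolation=2); s=load('side')['image']
    b=cv2.resize(s[140:240,270:400],None,fx=3,fy=4.8,interpolation=2); save(np.hstack([a,b]),'crop1')
    cr=cv2.resize(im[195:295,385:500],(690,600),interpolation=2); save(cr,'crop2')
E
python3 meas.py
```

```text
orange [682.6 -61.7] [78.2 79.3] 14.5 area 815.5
white [659.   29.1] [78.1 79.7] 14.5 area 872.0
blue [567.9   6.2] [81.7 81.7] 13.8 area 952.5
grey [591.7 -85.4] [84.7 83.8] 14.3 area 1012.0
bur 429 top 0.0516 med [ 0.6616 -0.2576  0.0538] rect [ 656.9 -254. ] [60.5 48.8] 53.8
box 363 top 0.0202 med [ 0.5596 -0.4344  0.0165] rect [ 561.  -434.1] [53.4 42.2] 75.1
carton 416 top 0.0253 med [ 0.5149 -0.2968  0.0221] rect [ 513.9 -296.1] [61.2 40.6] 76.3
drill 267 top 0.0234 med [0.4996 0.2009 0.0196] rect [497.3 195.5] [48.9 38.2] 60.2
b1 129 top 0.0661 med [0.6644 0.279  0.063 ] rect [663.1 276.6] [21.7 26.4] 60.7
b2 122 top 0.0655 med [0.7126 0.1495 0.0633] rect [711.1 149.1] [25.2 23.7] 1.5
b3 255 top 0.0888 med [0.6391 0.2108 0.0865] rect [639.5 205.1] [31.6 37.3] 63.9
glue 223 top 0.094 med [0.5547 0.3007 0.0911] rect [554.3 300.8] [28.1 27.2] 64.6
burmask [ 653.9 -280.5] [12.6 18.1] 88.1 area 22.0
boxmask [ 561.1 -432.9] [50.  35.8] 77.2 area 123.0
tall [390 106  28  43 543] [ 0.781 -0.235  0.135] [ 0.8   -0.197  0.358]
tall [   0  213   42   42 1549] [0.52  0.456 0.35 ] [0.6   0.504 0.441]
tall [  0 396  27  43 709] [0.2   0.497 0.219] [0.266 0.553 0.338]
```

View pics/crop1.png

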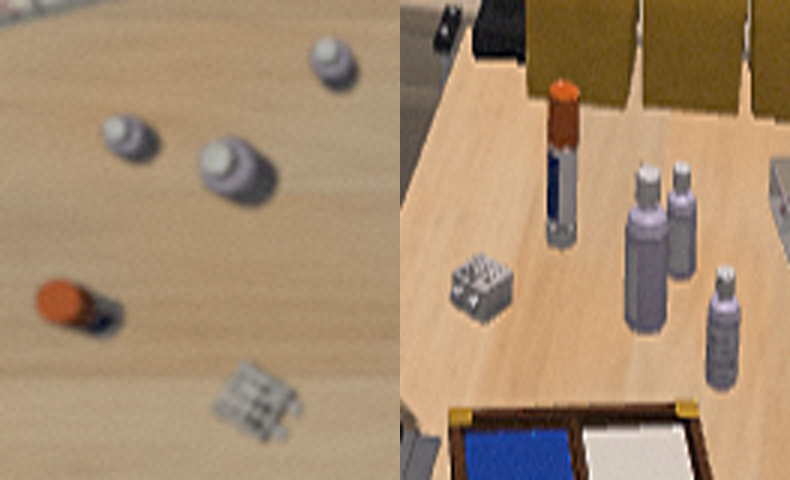

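View pics/crop2.png

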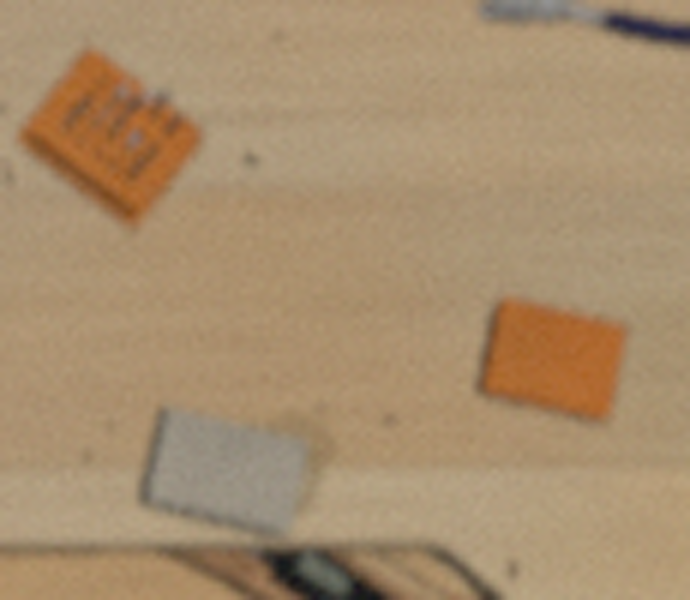

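Crop 1 confirms the bottle at (218,222): 88 mm high, against about 65 mm for the other two. The steel block's screws face −x/−y. Crop 2 shows the stand with burs at top left, the plain orange box at right and the carton at lower left. I'll place the bottle last because it is the tallest.

```bash
cat > go.py <<'E'
# usage: go.py x y z(mm) yaw(deg of tool y) -> shift/turn for jog
import sys; from h import *
def show(x,y,z,yaw):
    s=ctrl.get_state(); M=R.from_rotvec(s['tool_rot']).as_matrix(); p=np.array(s['position'])*1000
    c,sn=np.cos(np.radians(yaw)),np.sin(np.radians(yaw)); T=np.c_[[sn,-c,0],[c,sn,0],[0,0,-1]]
    print('t',round(s['time'],2),'p',p.round(1),'yaw',np.degrees(np.arctan2(M[1,1],M[0,1])).round(1),'tilt',np.degrees(np.arccos(-M[2,2])).round(2),'w',round(s['grip_width']*87,1),'gf',np.round(s['grip_force'],1),'F',np.round(s['ft_force'],1))
    print('shift',(M.T@(np.array([x,y,z])-p)).round(1),'turn',np.degrees(R.from_matrix(M.T@T).as_rotvec()).round(1))
if __name__=='__main__': show(*map(float,sys.argv[1:]))
E
python3 go.py 499.8 200 110 -29.8; python3 - <<'E'
from h import *
d=load('top'); P=cloud(d); z=P[...,2]
m=np.zeros((480,640),bool); m[200:235,385:425]=1
for lo,hi in((.003,.024),(.014,.023)):
    q=P[m&(z>lo)&(z<hi)]; r=cv2.minAreaRect((q[:,:2]*1000).astype(np.float32)); print(len(q),r,q.mean(0))
E
```

```text
t 0.1 p [251.6 598.7 191.2] yaw 67.2 tilt 0.1 w 86.7 gf 0.0 F [-0.3  0.2 -0.3]
455 ((658.5130615234375, -254.49099731445312), (80.7443618774414, 94.90021514892578), 9.628801345825195) [ 0.65488793 -0.2533585   0.01650362]
358 ((656.7748413085938, -254.92730712890625), (57.812992095947266, 47.62900161743164), 50.936458587646484) [ 0.65618778 -0.25417451  0.01868388]Traceback (most recent call last):
  File "go.py", line 8, in <module>
    if __name__=='__main__': show(*map(float,sys.argv[1:]))
                             ~~~~^^^^^^^^^^^^^^^^^^^^^^^^^^
  File "go.py", line 7, in show
    print('shift',(M.T@(np.array([x,y,z])-p)).round(1),'turn',np.degrees(R.from_matrix(M.T@T).as_rotvec()).round(1))
                                                                         ~~~~~~~~~~~~~^^^^^^^
  File "scipy/spatial/transform/_rotation.pyx", line 1143, in scipy.spatial.transform._rotation.Rotation.from_matrix
ValueError: Non-positive determinant (left-handed or null coordinate frame) in rotation matrix 0: [[ 1.22096686e-01 -9.92518202e-01  1.33246481e-04]
 [-9.92516765e-01 -1.22096277e-01  1.72338562e-03]
 [ 1.69422270e-03  3.42669039e-04  9.99998506e-01]].
```

```bash
sed -i 's/\[sn,-c,0\]/[-sn,c,0]/' go.py; python3 go.py 499.8 200 110 -29.8
```

```text
t 0.1 p [251.6 598.7 191.2] yaw 67.2 tilt 0.1 w 86.7 gf 0.0 F [-0.3  0.2 -0.3]
shift [-383.2 -271.3   81.7] turn [-0.1  0.1 97. ]
```

```bash
python3 -m jog '[[[-383,-271,50,0,0,97,70],[-383,-271,50,0,0,97,70],[-383,-271,50,0,0,97,70],[-383,-271,50,0,0,97,70],[-383,-271,50,0,0,97,70],[-383,-271,50,0,0,97,70],[-383,-271,50,0,0,97,70],[-383,-271,50,0,0,97,70],[-383,-271,50,0,0,97,70],[-383,-271,50,0,0,97,70]]]'; python3 go.py 499.8 200 110 -29.8
```

```text
time: 1.1
position: [0.5019, 0.195, 0.1416]
tool_rot: [2.564, 1.812, -0.002]
ft_force: [-0.2, -0.3, 0.1]
grip_width: 0.8
grip_force: 0.0
t 1.1 p [501.9 195.  141.6] yaw -19.5 tilt 0.14 w 69.6 gf 0.0 F [-0.2 -0.3  0.1]
shift [ 4.1 -3.7 31.6] turn [ 0.1  0.1 10.3]
```

```bash
python3 -m jog '[[[0,0,40,0,0,10,65],[0,0,80,0,0,10,65],[0,0,80,0,0,10,65],[0,0,80,0,0,10,65]]]' >/dev/null; python3 go.py 499.8 200 5 -29.8
```

```text
t 1.5 p [499.5 200.9  62.2] yaw -28.7 tilt 0.09 w 65.1 gf 0.0 F [ 0.8 -0.   0.3]
shift [-0.6  0.7 57.2] turn [-0.   0.1  1.1]
```

```bash
python3 -m jog '[[[0,0,40,0,0,1,65],[0,0,57,0,0,1,65],[0,0,57,0,0,1,65],[0,0,57,0,0,1,30],[0,0,57,0,0,1,30],[0,0,57,0,0,1,30],[0,0,57,0,0,1,30],[0,0,57,0,0,1,30]]]' 25; python3 go.py 499.8 200 5 -29.8
```

```text
time: 2.3
position: [0.5003, 0.2013, 0.0058]
tool_rot: [-2.717, -1.577, -0.002]
ft_force: [0.3, -0.3, 0.5]
grip_width: 0.396
grip_force: 0.0
t 2.3 p [500.3 201.3   5.8] yaw -29.7 tilt 0.06 w 34.5 gf 0.0 F [ 0.3 -0.3  0.5]
shift [-1.4  0.2  0.8] turn [ 0.  -0.1  0.1]
```

```bash
python3 -m jog '[[[0,0,0,0,0,0,20],[0,0,0,0,0,0,20],[0,0,0,0,0,0,20]]]' 25; python3 - <<'E'
from h import *
d=grab('side'); save(cv2.resize(d['image'][100:260,220:420],None,fx=4,fy=3.75),'s1')
E
```

```text
time: 2.6
position: [0.4999, 0.201, 0.0051]
tool_rot: [-2.717, -1.577, 0.0]
ft_force: [0.5, 0.2, 0.0]
grip_width: 0.247
grip_force: 0.0
```

View pics/s1.png

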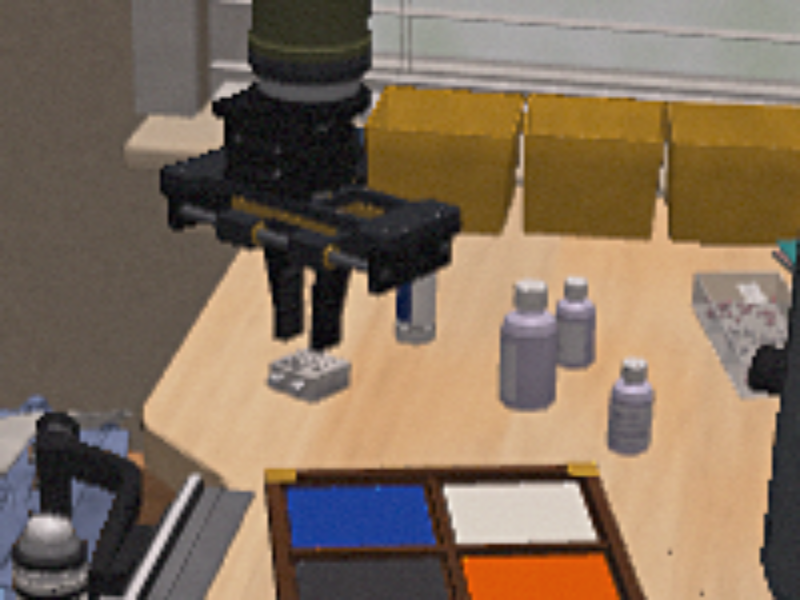

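The fingers closed empty: the tips show at crop (288–325,345), up-image of the steel block at (310,372). I'll compare the reported TCP, the block and both cameras.

```bash
python3 - <<'E'
from h import *
s=ctrl.get_state(); p=np.array(s['position'])
dt=grab('top'); ds=load('side')
for d in(dt,ds):
    f,Rm,t=cam(d)
    for q in (p,p+[0,0,.1],[.4998,.2,.02],[.64,.2095,.088],[.625,-.028,.013]):
        c=Rm@np.array(q)+t; print(np.round([f*c[0]/c[2]+d['cx'],f*c[1]/c[2]+d['cy']],1),end=' ')
    print()
print('crop block in side px', 220+310/4,100+372/3.75,'tips',220+306/4,100+345/3.75)
P=cloud(ds); 
for u,v in((291,191),(301,192),(297,198),(352,175)): print(u,v,P[v,u].round(3))
save(np.hstack([cv2.resize(dt['image'][170:310,150:290],(400,400)),cv2.resize(ds['image'][140:220,260:340],(400,400))]),'s2')
E
```

```text
[223.2 280.4] [213.7 277.5] [222.3 280.1] [213.7 219.6] [313.8 230.4] 
[296.  201.8] [296.3 166.1] [296.  196.7] [351.1 175.7] [331.  245.8] 
crop block in side px 297.5 199.2 tips 296.5 192.0
291 191 [ 0.471  0.278 -0.001]
301 192 [0.515 0.187 0.041]
297 198 [0.504 0.193 0.02 ]
352 175 [0.641 0.219 0.086]
```

View pics/s2.png

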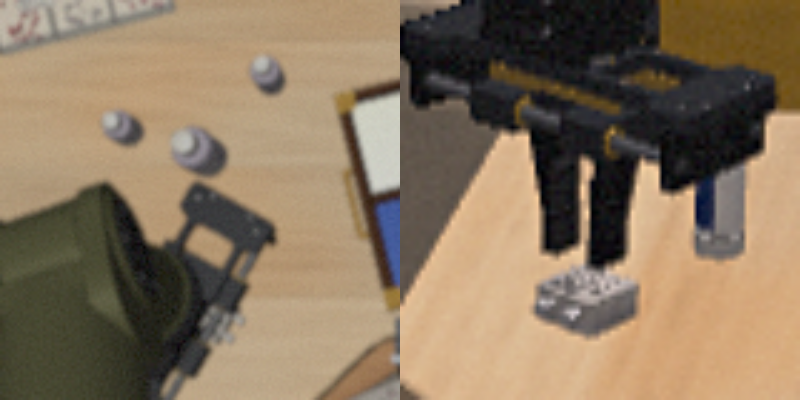

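```bash
python3 - <<'E'
from h import *
for n in('side','top'):
    d=load(n); P=cloud(d); g=d['image'].max(2)
    m=(g<75)&(abs(P[...,0]-.5)<.09)&(abs(P[...,1]-.2)<.09)&(P[...,2]>.012)&(P[...,2]<.09)
    q=P[m]; v,u=np.nonzero(m); print(n,len(q))
    for lo in np.arange(.015,.09,.01):
        k=(q[:,2]>=lo)&(q[:,2]<lo+.01)
        if k.sum(): print(round(lo,3),k.sum(),q[k].min(0).round(3),q[k].max(0).round(3),np.median(q[k],0).round(3),u[k].min(),u[k].max(),v[k].max())
s=ctrl.get_state(); print(s['joint_positions'],s['position'])
E
```

```text
side 288
0.015 3 [0.549 0.287 0.02 ] [0.552 0.289 0.024] [0.549 0.288 0.02 ] 320 321 185
0.025 6 [0.549 0.286 0.026] [0.555 0.29  0.033] [0.551 0.287 0.03 ] 320 322 183
0.035 37 [0.48  0.177 0.036] [0.555 0.287 0.045] [0.507 0.2   0.041] 289 322 193
0.045 47 [0.481 0.18  0.045] [0.554 0.287 0.055] [0.508 0.198 0.05 ] 289 322 190
0.055 54 [0.478 0.179 0.055] [0.523 0.216 0.065] [0.494 0.198 0.06 ] 288 305 187
0.065 46 [0.478 0.179 0.065] [0.524 0.214 0.075] [0.507 0.195 0.069] 288 305 184
0.075 65 [0.475 0.177 0.075] [0.527 0.214 0.085] [0.495 0.196 0.08 ] 287 306 181
0.085 30 [0.475 0.17  0.085] [0.527 0.215 0.09 ] [0.489 0.197 0.087] 287 306 177
top 8
0.015 1 [0.488 0.203 0.02 ] [0.488 0.203 0.02 ] [0.488 0.203 0.02 ] 221 221 285
0.045 2 [0.481 0.199 0.047] [0.486 0.2   0.055] [0.483 0.2   0.051] 219 220 287
0.055 3 [0.478 0.197 0.056] [0.483 0.199 0.065] [0.483 0.197 0.057] 219 220 288
0.065 2 [0.477 0.198 0.07 ] [0.48  0.199 0.073] [0.479 0.198 0.072] 218 218 288
[-0.74445714  0.26709506  0.35221988  1.94080714 -0.11195115  0.95239884
 -0.85769279] [0.49993481 0.20101622 0.00511296]
```

The fingertips are right in plan but measure about 36 mm above the bench, while the reported TCP is at 5 mm. So the reported z reads about 31 mm low. I'll open, go down in part, and measure the tips again.

```bash
cat > tip.py <<'E'
from h import *
d=grab('side'); P=cloud(d); s=ctrl.get_state(); p=np.array(s['position'])
m=(d['image'].max(2)<75)&(np.hypot(P[...,0]-p[0],P[...,1]-p[1])<.065)&(P[...,2]>.003)&(P[...,2]<.16)
q=P[m]; print('tip z by camera',np.sort(q[:,2])[:12].round(4),'reported',p[2].round(4),'F',np.round(s['ft_force'],1))
E
python3 -m jog '[[[0,0,0,0,0,0,62],[0,0,0,0,0,0,62],[0,0,0,0,0,0,62],[0,0,0,0,0,0,62],[0,0,0,0,0,0,62],[0,0,5,0,0,0,62],[0,0,10,0,0,0,62],[0,0,15,0,0,0,62],[0,0,15,0,0,0,62]]]'; python3 tip.py
```

```text
time: 3.6
position: [0.4991, 0.2007, -0.0109]
tool_rot: [2.717, 1.577, -0.003]
ft_force: [0.9, -1.0, 0.5]
grip_width: 0.712
grip_force: 0.0
tip z by camera [0.0058 0.0073 0.0193 0.0214 0.0216 0.0216 0.0218 0.0224 0.0225 0.0231
 0.0232 0.0234] reported -0.0105 F [-0.4  0.7 -0.3]
```

```bash
python3 -m jog '[[[0,0,5,0,0,0,62],[0,0,10,0,0,0,62],[0,0,15,0,0,0,62],[0,0,15,0,0,0,20],[0,0,15,0,0,0,20],[0,0,15,0,0,0,20],[0,0,15,0,0,0,20],[0,0,15,0,0,0,20],[0,0,15,0,0,0,20]]]' 25; python3 tip.py
```

```text
time: 4.55
position: [0.5003, 0.2011, -0.0246]
tool_rot: [2.717, 1.577, 0.001]
ft_force: [1.1, -0.7, 0.9]
grip_width: 0.432
grip_force: 24.9
tip z by camera [0.0092 0.0093 0.0097 0.01   0.0102 0.0108 0.0111 0.0113 0.0118 0.0119
 0.0128 0.0136] reported -0.0246 F [ 0.8 -0.7 -0.8]
```

```bash
python3 -m jog '[[[0,0,-30,0,0,0,20],[0,0,-70,0,0,0,20],[0,0,-95,0,0,0,20],[0,0,-95,0,0,0,20]]]'; python3 go.py 590 -79.5 70 14.3
```

```text
time: 5.0
position: [0.5025, 0.2023, 0.0737]
tool_rot: [-2.717, -1.577, -0.011]
ft_force: [0.9, 0.5, -2.7]
grip_width: 0.435
grip_force: 24.9
t 5.0 p [502.5 202.3  73.7] yaw -29.7 tilt 0.4 w 37.8 gf 24.9 F [ 0.9  0.5 -2.7]
shift [-201.3  215.8    3.2] turn [  0.3  -0.3 -44. ]
```

```bash
python3 -m jog '[[[-30,32,0,0,0,-7,20],[-60,65,0,0,0,-14,20],[-90,97,0,0,0,-21,20],[-120,130,0,0,0,-28,20],[-150,162,0,0,0,-35,20],[-180,195,0,0,0,-42,20],[-201,216,0,0,0,-44,20],[-201,216,0,0,0,-44,20],[-201,216,0,0,0,-44,20]]]'; python3 go.py 590 -79.5 -15.5 14.3
```

```text
time: 5.9
position: [0.5863, -0.0813, 0.0681]
tool_rot: [-1.93, -2.475, 0.003]
ft_force: [-0.4, 0.5, -3.0]
grip_width: 0.435
grip_force: 24.9
t 5.9 p [586.3 -81.3  68.1] yaw 14.1 tilt 0.2 w 37.8 gf 24.9 F [-0.4  0.5 -3. ]
shift [ 0.7  4.3 83.6] turn [-0.2 -0.1 -0.2]
```

```bash
python3 -m jog '[[[0,4,30,0,0,0,20],[0,4,60,0,0,0,20],[0,4,72,0,0,0,20],[0,4,72,0,0,0,20]]]'; python3 go.py 590 -79.5 -15.5 14.3
```

```text
time: 6.3
position: [0.589, -0.0778, -0.0045]
tool_rot: [-1.923, -2.478, 0.005]
ft_force: [0.0, 0.9, -1.7]
grip_width: 0.432
grip_force: 24.9
t 6.3 p [589.  -77.8  -4.5] yaw 14.4 tilt 0.33 w 37.6 gf 24.9 F [ 0.   0.9 -1.7]
shift [-1.9  0.6 11. ] turn [-0.3 -0.1  0.1]
```

```bash
python3 -m jog '[[[-1,0,5,0,0,0,20],[-2,1,11,0,0,0,20],[-2,1,11,0,0,0,20],[-2,1,11,0,0,0,20]]]' ; python3 go.py 590 -79.5 -15.5 14.3
```

```text
time: 6.7
position: [0.5936, -0.0814, -0.0123]
tool_rot: [1.928, 2.479, 0.001]
ft_force: [-0.3, 0.4, -3.0]
grip_width: 0.434
grip_force: 24.9
t 6.7 p [593.6 -81.4 -12.3] yaw 14.3 tilt 0.05 w 37.8 gf 24.9 F [-0.3  0.4 -3. ]
shift [ 2.7 -3.   3.2] turn [ 0.1  0.  -0. ]
```

```bash
python3 -m jog '[[[0,0,2,0,0,0,20],[0,0,3,0,0,0,20],[0,0,3,0,0,0,20]]]' ; python3 go.py 590 -79.5 -15.5 14.3; python3 tip.py
```

```text
time: 7.0
position: [0.5931, -0.0813, -0.0159]
tool_rot: [-1.928, -2.48, -0.0]
ft_force: [0.4, 0.1, -2.3]
grip_width: 0.436
grip_force: 24.9
t 7.0 p [593.1 -81.3 -15.9] yaw 14.3 tilt 0.01 w 37.9 gf 24.9 F [ 0.4  0.1 -2.3]
shift [ 2.5 -2.6 -0.4] turn [ 0. -0. -0.]
tip z by camera [0.0031 0.0032 0.0032 0.0032 0.0032 0.0035 0.0035 0.0036 0.0037 0.0037
 0.004  0.0041] reported -0.0158 F [ 0.5 -0.3 -3.5]
```

```bash
python3 -m jog '[[[2,-2,0,0,0,0,20],[2,-2,1,0,0,0,20],[2,-2,2,0,0,0,20],[2,-2,2,0,0,0,20]]]' ; python3 go.py 590 -79.5 -15.5 14.3
```

```text
time: 7.45
position: [0.5904, -0.0796, -0.0166]
tool_rot: [-1.928, -2.479, -0.001]
ft_force: [-4.5, 1.0, 7.2]
grip_width: 0.434
grip_force: 25.0
t 7.45 p [590.4 -79.6 -16.6] yaw 14.3 tilt 0.08 w 37.8 gf 25.0 F [-4.5  1.   7.2]
shift [ 0.1 -0.4 -1.1] turn [-0.  -0.1 -0. ]
```

Contact with the pad (+7 N). I'll release and lift.

```bash
python3 -m jog '[[[0,0,0,0,0,0,55],[0,0,0,0,0,0,55],[0,0,0,0,0,0,55],[0,0,-30,0,0,0,55],[0,0,-80,0,0,0,55],[0,0,-110,0,0,0,60],[0,0,-110,0,0,0,60],[0,0,-110,0,0,0,60]]]'; python3 go.py 514 -296.5 75 -13.7
```

```text
time: 8.25
position: [0.5913, -0.0798, 0.0928]
tool_rot: [1.928, 2.479, 0.002]
ft_force: [-0.7, -0.1, -0.3]
grip_width: 0.687
grip_force: 0.0
t 8.25 p [591.3 -79.8  92.8] yaw 14.3 tilt 0.11 w 59.8 gf 0.0 F [-0.7 -0.1 -0.3]
shift [-190.9 -128.3   17.6] turn [ 0.1 -0.  28. ]
```

```bash
python3 -m jog '[[[-40,-27,0,0,0,7,62],[-80,-54,10,0,0,14,62],[-120,-80,18,0,0,21,62],[-160,-107,18,0,0,28,62],[-191,-128,18,0,0,28,62],[-191,-128,18,0,0,28,62],[-191,-128,18,0,0,28,62],[-191,-128,18,0,0,28,62]]]' >/dev/null; python3 go.py 514 -296.5 -25 -13.7
```

```text
t 9.05 p [ 513.9 -294.5   72.9] yaw -13.6 tilt 0.13 w 61.9 gf 0.0 F [ 1.2  0.5 -0.6]
shift [-2.   0.8 97.9] turn [-0.1 -0.1  0.1]
```

```bash
python3 -m jog '[[[-2,0,40,0,0,0,62],[-2,0,70,0,0,0,62],[-2,0,90,0,0,0,62],[-2,0,97,0,0,0,62],[-2,0,97,0,0,0,62],[-2,0,97,0,0,0,20],[-2,0,97,0,0,0,20],[-2,0,97,0,0,0,20],[-2,0,97,0,0,0,20]]]' 20; python3 go.py 514 -296.5 -25 -13.7
```

```text
time: 9.95
position: [0.514, -0.2987, -0.0219]
tool_rot: [2.47, 1.939, 0.002]
ft_force: [0.5, 1.2, 3.2]
grip_width: 0.457
grip_force: 20.0
t 9.95 p [ 514.  -298.7  -21.9] yaw -13.7 tilt 0.1 w 39.7 gf 20.0 F [0.5 1.2 3.2]
shift [ 2.2 -0.5  3.1] turn [ 0.1 -0.  -0. ]
```

```bash
python3 -m jog '[[[0,0,-30,0,0,0,20],[0,0,-70,0,0,0,20],[0,0,-95,0,0,0,20],[0,0,-95,0,0,0,20],[0,0,-95,0,0,0,20]]]'; python3 go.py 659.7 27 70 14.3
```

```text
time: 10.45
position: [0.5135, -0.2985, 0.0726]
tool_rot: [2.471, 1.939, 0.002]
ft_force: [-0.2, 0.4, -1.5]
grip_width: 0.457
grip_force: 20.0
t 10.45 p [ 513.5 -298.5   72.6] yaw -13.7 tilt 0.08 w 39.7 gf 20.0 F [-0.2  0.4 -1.5]
shift [350.9  64.7   2.9] turn [  0.1  -0.  -28. ]
```

```bash
python3 -m jog '[[[45,8,0,0,0,-4,20],[90,16,0,0,0,-8,20],[135,25,0,0,0,-12,20],[180,33,0,0,0,-16,20],[225,41,0,0,0,-20,20],[270,50,0,0,0,-24,20],[315,58,0,0,0,-28,20],[351,65,0,0,0,-28,20],[351,65,0,0,0,-28,20],[351,65,0,0,0,-28,20]]]' >/dev/null; python3 -m jog '[[[0,0,30,0,0,0,20],[0,0,60,0,0,0,20],[0,0,70,0,0,0,20],[0,0,70,0,0,0,20],[0,0,70,0,0,0,20]]]' ;python3 go.py 659.7 27 -14 14.3
```

```text
time: 11.95
position: [0.6602, 0.026, 0.003]
tool_rot: [1.93, 2.478, 0.0]
ft_force: [-0.0, 0.3, 0.5]
grip_width: 0.455
grip_force: 20.0
t 11.95 p [660.2  26.    3. ] yaw 14.2 tilt 0.05 w 39.6 gf 20.0 F [-0.   0.3  0.5]
shift [ 1.1 -0.2 17. ] turn [ 0.   0.  -0.1]
```

```bash
python3 -m jog '[[[1,0,5,0,0,0,20],[1,0,10,0,0,0,20],[1,0,14,0,0,0,20],[1,0,15,0,0,0,20],[1,0,16,0,0,0,20],[1,0,16,0,0,0,20]]]' ;python3 go.py 659.7 27 -14 14.3
```

```text
time: 12.55
position: [0.6596, 0.028, -0.0137]
tool_rot: [1.928, 2.48, 0.0]
ft_force: [-0.5, -0.5, -1.0]
grip_width: 0.454
grip_force: 20.0
t 12.55 p [659.6  28.  -13.7] yaw 14.3 tilt 0.02 w 39.5 gf 20.0 F [-0.5 -0.5 -1. ]
shift [-1.  -0.2  0.3] turn [ 0.  0. -0.]
```

```bash
python3 -m jog '[[[0,0,1,0,0,0,20],[0,0,2,0,0,0,20],[0,0,2,0,0,0,20]]]' ;python3 go.py 659.7 27 -14 14.3
```

```text
time: 12.85
position: [0.6598, 0.028, -0.0139]
tool_rot: [-1.929, -2.48, -0.001]
ft_force: [-5.1, -0.1, 9.5]
grip_width: 0.458
grip_force: 20.0
t 12.85 p [659.8  28.  -13.9] yaw 14.3 tilt 0.05 w 39.9 gf 20.0 F [-5.1 -0.1  9.5]
shift [-1.  -0.3  0.1] turn [ 0. -0. -0.]
```

```bash
python3 -m jog '[[[0,0,0,0,0,0,56],[0,0,0,0,0,0,56],[0,0,0,0,0,0,56],[0,0,-30,0,0,0,56],[0,0,-80,0,0,0,60],[0,0,-110,0,0,0,68],[0,0,-110,0,0,0,68],[0,0,-110,0,0,0,68]]]' >/dev/null; python3 go.py 656.7 -254.7 80 -37; python3 - <<'E'
from h import *
d=grab('top'); grab('side'); save(cv2.resize(d['image'][170:300,250:430],(800,578),interpolation=2),'s3')
E
```

```text
t 13.65 p [659.9  28.1  94.7] yaw 14.3 tilt 0.08 w 67.2 gf 0.0 F [-0.5  0.3 -0.5]
shift [-273.3  -72.8   14.6] turn [ 0.1 -0.  51.3]
```

View pics/s3.png

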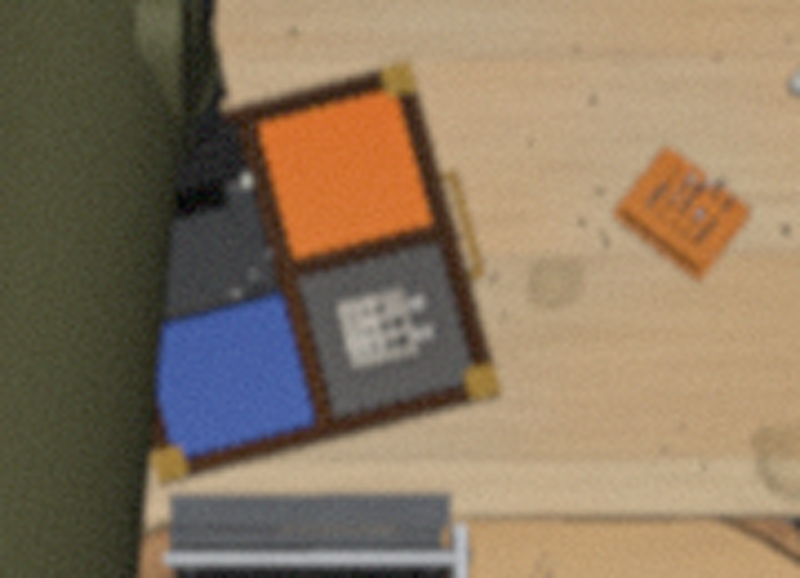

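The steel block sits in the middle of the grey bay (390,325 in the crop), and the stand is undisturbed at (683,215). Next is the stand.

```bash
python3 -m jog '[[[-40,-10,0,0,0,7,70],[-80,-20,0,0,0,14,70],[-120,-30,0,0,0,21,70],[-160,-42,0,0,0,28,70],[-200,-53,5,0,0,36,70],[-240,-64,10,0,0,44,70],[-273,-73,15,0,0,51,70],[-273,-73,15,0,0,51,70],[-273,-73,15,0,0,51,70],[-273,-73,15,0,0,51,70]]]' >/dev/null; python3 go.py 656.7 -254.7 -21 -37
```

```text
t 14.75 p [ 656.  -252.5   77.8] yaw -36.6 tilt 0.14 w 70.0 gf 0.0 F [0.1 0.8 0.1]
shift [-1.4  2.1 98.8] turn [-0.1 -0.   0.4]
```

```bash
python3 -m jog '[[[-1,2,20,0,0,0,70],[-1,2,40,0,0,0,70],[-1,2,60,0,0,0,70],[-1,2,80,0,0,0,70],[-1,2,80,0,0,0,70]]]' >/dev/null; python3 go.py 656.7 -254.7 -21 -37; python3 - <<'E'
from h import *
d=grab('side'); save(cv2.resize(d['image'][220:340,260:420],(800,600),interpolation=2),'s4')
E
```

```text
t 15.25 p [ 655.3 -252.8   -4.4] yaw -36.5 tilt 0.36 w 69.9 gf 0.0 F [-0.2 -0.3 -0.8]
shift [-0.7  2.4 16.6] turn [-0.4  0.   0.5]
```

View pics/s4.png

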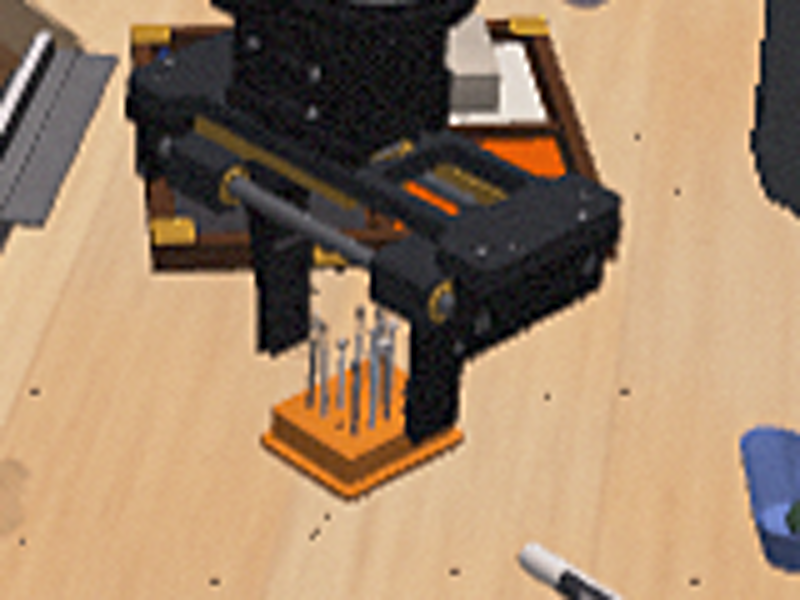

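Left finger tip is at crop (283,350) and right tip at (433,440). The stand's foot corners are at (262,440), (347,497) and (463,435). I'll check the alignment numerically.

```bash
python3 - <<'E'
from h import *
d=load('side'); c=lambda a:np.array(a)/5.+[260,220]
print('tips',(plane(d,c([[283,352],[433,440]]),.026)[:,:2]*1000).round(1))
f=plane(d,c([[262,438],[347,493],[463,432]]),.005)[:,:2]*1000; print('foot',f.round(1),'len',np.linalg.norm(np.diff(f,axis=0),axis=1),'centre',(f[0]+f[2])/2)
s=ctrl.get_state(); print(np.array(s['position'])*1000)
P=cloud(d); v,u=np.mgrid[:480,:640]; m=(d['image'].max(2)<75)&(u>262+0)&(u<355)&(v<310)&(np.hypot(P[...,0]-.655,P[...,1]+.253)<.07)&(P[...,2]<.05)
q=P[m]*1000; 
for k in(q[:,0]<655,q[:,0]>655): print(k.sum(),q[k].min(0).round(),q[k].max(0).round(),np.median(q[k],0).round(1))
E
```

```text
tips [[ 625.3 -234.2]
 [ 690.6 -282.4]]
foot [[ 622.4 -264. ]
 [ 660.  -293.4]
 [ 698.8 -244.8]] len [47.73288594 62.11790725] centre [ 660.61118186 -254.41414959]
[ 656.42657664 -253.76558445   -2.4258117 ]
98 [ 616. -263.   27.] [ 640. -223.   50.] [ 625.1 -234.3   39. ]
104 [ 679. -290.   26.] [ 697. -268.   50.] [ 688.  -281.2   39.2]
```

```bash
python3 -m jog '[[[0,2,6,0,0,0,70],[0,2,12,0,0,0,70],[0,2,17,0,0,0,70],[0,2,17,0,0,0,70],[0,2,17,0,0,0,25],[0,2,17,0,0,0,25],[0,2,17,0,0,0,25],[0,2,17,0,0,0,25],[0,2,17,0,0,0,25]]]' 20;  python3 go.py 658 -254.7 -21 -37
```

```text
time: 16.2
position: [0.6587, -0.2577, -0.0176]
tool_rot: [-2.808, -1.408, -0.0]
ft_force: [-0.7, 0.2, 1.1]
grip_width: 0.526
grip_force: 20.0
t 16.2 p [ 658.7 -257.7  -17.6] yaw -36.7 tilt 0.01 w 45.8 gf 20.0 F [-0.7  0.2  1.1]
shift [ 2.  -2.3  3.4] turn [ 0.  -0.   0.3]
```

```bash
python3 -m jog '[[[0,0,-20,0,0,0,25],[0,0,-50,0,0,0,25],[0,0,-80,0,0,0,25],[0,0,-80,0,0,0,25],[0,0,-80,0,0,0,25]]]';  python3 go.py 682.8 -63.6 62 14.3
```

```text
time: 16.7
position: [0.659, -0.2579, 0.0627]
tool_rot: [2.808, 1.408, 0.002]
ft_force: [0.6, 0.7, -1.9]
grip_width: 0.524
grip_force: 20.0
t 16.7 p [ 659.  -257.9   62.7] yaw -36.7 tilt 0.08 w 45.6 gf 20.0 F [ 0.6  0.7 -1.9]
shift [169.9 -97.1   0.8] turn [  0.1  -0.  -51. ]
```

```bash
python3 -m jog '[[[24,-14,0,0,0,-7,25],[48,-28,0,0,0,-14,25],[72,-42,0,0,0,-21,25],[96,-56,0,0,0,-28,25],[120,-70,0,0,0,-35,25],[145,-84,0,0,0,-43,25],[170,-97,0,0,0,-51,25],[170,-97,0,0,0,-51,25],[170,-97,0,0,0,-51,25],[170,-97,0,0,0,-51,25]]]' >/dev/null; python3 -m jog '[[[0,0,30,0,0,0,25],[0,0,55,0,0,0,25],[0,0,55,0,0,0,25],[0,0,55,0,0,0,25]]]'; python3 go.py 682.8 -63.6 -9.5 14.3;
```

```text
time: 18.1
position: [0.682, -0.0651, 0.007]
tool_rot: [-1.931, -2.478, 0.002]
ft_force: [0.4, 0.0, 0.3]
grip_width: 0.529
grip_force: 20.0
t 18.1 p [682.  -65.1   7. ] yaw 14.1 tilt 0.08 w 46.0 gf 20.0 F [0.4 0.  0.3]
shift [ 1.2  1.1 16.5] turn [-0.1  0.  -0.2]
```

```bash
python3 -m jog '[[[1,1,5,0,0,0,25],[1,1,10,0,0,0,25],[1,1,14,0,0,0,25],[1,1,15,0,0,0,25],[1,1,15,0,0,0,25],[1,1,15,0,0,0,25]]]'; python3 go.py 682.8 -63.6 -9.5 14.3;
```

```text
time: 18.7
position: [0.6834, -0.0623, -0.0076]
tool_rot: [1.928, 2.48, 0.0]
ft_force: [0.2, 0.2, -0.7]
grip_width: 0.528
grip_force: 20.0
t 18.7 p [683.4 -62.3  -7.6] yaw 14.3 tilt 0.02 w 46.0 gf 20.0 F [ 0.2  0.2 -0.7]
shift [-1.1 -0.9  1.9] turn [ 0.  0. -0.]
```

```bash
python3 -m jog '[[[-1,-1,1,0,0,0,25],[-1,-1,2,0,0,0,25],[-1,-1,3,0,0,0,25],[-1,-1,3,0,0,0,25]]]'; python3 go.py 682.8 -63.6 -9.5 14.3;
```

```text
time: 19.1
position: [0.6826, -0.0639, -0.0097]
tool_rot: [1.929, 2.48, 0.0]
ft_force: [-2.3, -1.1, 6.2]
grip_width: 0.527
grip_force: 20.0
t 19.1 p [682.6 -63.9  -9.7] yaw 14.2 tilt 0.01 w 45.9 gf 20.0 F [-2.3 -1.1  6.2]
shift [ 0.2  0.3 -0.2] turn [ 0.  -0.  -0.1]
```

```bash
python3 -m jog '[[[0,0,0,0,0,0,62],[0,0,0,0,0,0,62],[0,0,0,0,0,0,62],[0,0,-30,0,0,0,62],[0,0,-80,0,0,0,62],[0,0,-120,0,0,0,62],[0,0,-130,0,0,0,66],[0,0,-130,0,0,0,66],[0,0,-130,0,0,0,66]]]' >/dev/null; python3 go.py 640 209.5 105 -20; python3 tip.py
```

```text
t 20.0 p [681.7 -63.2 117.6] yaw 14.3 tilt 0.12 w 66.1 gf 0.0 F [-0.3  0.5 -0.5]
shift [274.5  26.8  12.8] turn [-0.1 -0.  34.3]
tip z by camera [0.0031 0.0036 0.0037 0.0037 0.0037 0.0038 0.0039 0.0039 0.0039 0.0039
 0.0039 0.0041] reported 0.1168 F [-0.9  0.6 -1.1]
```

```bash
python3 -m jog '[[[40,4,0,0,0,5,66],[80,8,0,0,0,10,66],[120,12,0,0,0,15,66],[160,16,0,0,0,20,66],[200,20,0,0,0,25,66],[240,23,0,0,0,30,66],[274,27,5,0,0,34,66],[274,27,10,0,0,34,66],[274,27,10,0,0,34,66],[274,27,10,0,0,34,66]]]' >/dev/null;  python3 go.py 640 209.5 0 -20; python3 - <<'E'
from h import *
grab('top')
d=grab('side'); save(np.hstack([cv2.resize(d['image'][90:230,290:430],(400,400),interpolation=2),cv2.resize(d['image'][210:290,275:395],(400,400),interpolation=2)]),'s5')
E
```

```text
t 21.05 p [640.9 206.4 107.7] yaw -19.8 tilt 0.17 w 66.1 gf 0.0 F [-0.1  0.1  0.7]
shift [  2.9  -1.7 107.7] turn [-0.1  0.2  0.2]
```

View pics/s5.png

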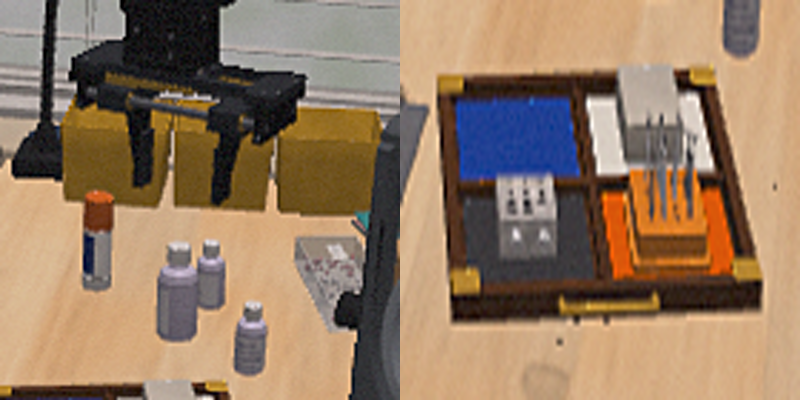

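Three items stand in their bays. The fingers are above the largest bottle, which is at (178,290) in the left half. I'll refine its centre from both views.

```bash
python3 - <<'E'
from h import *
d=load('side'); P=cloud(d); 
m=np.zeros((480,640),bool); m[172:212,343:362]=1
k=m&(P[...,2]>.004)&(P[...,2]<.1)&(np.hypot(P[...,0]-.64,P[...,1]-.21)<.035)
for lo,hi in((.01,.055),(.075,.095)):
    q=P[k&(P[...,2]>lo)&(P[...,2]<hi)][:,:2]; A=np.c_[2*q,np.ones(len(q))]; s=np.linalg.lstsq(A,(q**2).sum(1),rcond=None)[0]
    print(len(q),'fit',s[:2].round(4),'r',np.sqrt(s[2]+(s[:2]**2).sum()).round(4),'min',q.min(0).round(4),'max',q.max(0).round(4))
E
```

```text
232 fit [0.6449 0.2044] r 0.0146 min [0.6263 0.1822] max [0.6625 0.2179]
56 fit [0.6437 0.2077] r 0.0077 min [0.6342 0.1952] max [0.6535 0.2209]
```

```bash
python3 -m jog '[[[2,0,20,0,0,0,66],[2,0,45,0,0,0,66],[2,0,65,0,0,0,66],[2,0,85,0,0,0,66],[2,0,100,0,0,0,66],[2,0,106,0,0,0,66],[2,0,106,0,0,0,66]]]' ;  python3 go.py 642 208.5 0 -20
```

```text
time: 21.85
position: [0.6416, 0.2098, 0.0025]
tool_rot: [-2.57, -1.807, 0.002]
ft_force: [0.8, -0.2, 0.2]
grip_width: 0.757
grip_force: 0.0
t 21.85 p [641.6 209.8   2.5] yaw -19.8 tilt 0.07 w 65.8 gf 0.0 F [ 0.8 -0.2  0.2]
shift [-1.1  0.8  2.5] turn [-0.   0.1  0.2]
```

```bash
python3 -m jog '[[[-1,0,2,0,0,0,60],[-1,0,2,0,0,0,50],[-1,0,2,0,0,0,44],[-1,0,2,0,0,0,40],[-1,0,2,0,0,0,25],[-1,0,2,0,0,0,25],[-1,0,2,0,0,0,25],[-1,0,2,0,0,0,25],[-1,0,2,0,0,0,25]]]' 12;  python3 go.py 642 208.5 0 -20
```

```text
time: 22.75
position: [0.6418, 0.2098, 0.0015]
tool_rot: [2.569, 1.808, 0.001]
ft_force: [0.5, -0.2, 2.1]
grip_width: 0.419
grip_force: 11.9
t 22.75 p [641.8 209.8   1.5] yaw -19.7 tilt 0.04 w 36.4 gf 11.9 F [ 0.5 -0.2  2.1]
shift [-1.2  0.6  1.5] turn [ 0.  -0.   0.3]
```

```bash
python3 -m jog '[[[0,0,0,0,0,0,25],[0,0,-10,0,0,0,25],[0,0,-30,0,0,0,25],[0,0,-60,0,0,0,25],[0,0,-80,0,0,0,25],[0,0,-80,0,0,0,25],[0,0,-80,0,0,0,25]]]' 20;  python3 go.py 568.2 6.5 81 -20
```

```text
time: 23.45
position: [0.6414, 0.2096, 0.0813]
tool_rot: [-2.569, -1.808, -0.0]
ft_force: [0.0, 0.3, -0.9]
grip_width: 0.415
grip_force: 19.8
t 23.45 p [641.4 209.6  81.3] yaw -19.7 tilt 0.01 w 36.1 gf 19.8 F [ 0.   0.3 -0.9]
shift [-2.159e+02 -3.000e-01  2.000e-01] turn [-0.  -0.   0.3]
```

```bash
python3 -m jog '[[[-20,0,0,0,0,0,25],[-50,0,0,0,0,0,25],[-85,0,0,0,0,0,25],[-120,0,0,0,0,0,25],[-155,0,0,0,0,0,25],[-190,0,0,0,0,0,25],[-216,0,0,0,0,0,25],[-216,0,0,0,0,0,25],[-216,0,0,0,0,0,25],[-216,0,0,0,0,0,25]]]' >/dev/null; python3 -m jog '[[[0,0,25,0,0,0,25],[0,0,50,0,0,0,25],[0,0,62,0,0,0,25],[0,0,62,0,0,0,25],[0,0,62,0,0,0,25]]]';  python3 go.py 568.2 6.5 9.5 -20
```

```text
time: 24.95
position: [0.5691, 0.0068, 0.0195]
tool_rot: [2.568, 1.809, 0.0]
ft_force: [1.1, 0.6, -0.9]
grip_width: 0.416
grip_force: 19.8
t 24.95 p [569.1   6.8  19.5] yaw -19.7 tilt 0.02 w 36.2 gf 19.8 F [ 1.1  0.6 -0.9]
shift [-0.6 -0.8 10. ] turn [0.  0.  0.3]
```

```bash
python3 -m jog '[[[-1,-1,4,0,0,0,25],[-1,-1,7,0,0,0,25],[-1,-1,9,0,0,0,25],[-1,-1,10,0,0,0,25],[-1,-1,11,0,0,0,25],[-1,-1,11,0,0,0,25]]]';  python3 go.py 568.2 6.5 9.5 -20
```

```text
time: 25.55
position: [0.5678, 0.0059, 0.0092]
tool_rot: [-2.569, -1.808, -0.002]
ft_force: [-1.7, 0.0, 5.2]
grip_width: 0.417
grip_force: 19.8
t 25.55 p [567.8   5.9   9.2] yaw -19.7 tilt 0.06 w 36.3 gf 19.8 F [-1.7  0.   5.2]
shift [ 0.7  0.1 -0.3] turn [ 0.  -0.1  0.3]
```

```bash
python3 -m jog '[[[0,0,0,0,0,0,45],[0,0,0,0,0,0,60],[0,0,0,0,0,0,66],[0,0,0,0,0,0,66],[0,0,-20,0,0,0,66],[0,0,-60,0,0,0,66],[0,0,-100,0,0,0,66],[0,0,-135,0,0,0,66],[0,0,-135,0,0,0,66]]]' >/dev/null; python3 -m jog '[[[40,0,0,0,0,0,66],[80,0,0,0,0,0,66],[120,0,0,0,0,0,66],[160,0,0,0,0,0,66],[200,0,0,0,0,0,66],[240,0,0,0,0,0,66],[260,0,0,0,0,0,66],[260,0,0,0,0,0,66],[260,0,0,0,0,0,66],[260,0,0,0,0,0,66]]]'; python3 - <<'E'
from h import *
t=grab('top'); s=grab('side')
save(np.hstack([cv2.resize(t['image'][170:290,250:370],(400,400),interpolation=2),cv2.resize(s['image'][160:280,270:390],(400,400),interpolation=2)]),'s6')
C={'orange':(682.4,-61.9),'grey':(591.4,-85.1),'white':(659.2,29.1),'blue':(568.2,5.9)}
for d,n in((t,'top'),(s,'side')):
    P=cloud(d)*1000
    for k,c in C.items():
        q=P[(np.hypot(P[...,0]-c[0],P[...,1]-c[1])<40)&(P[...,2]>21)&(P[...,2]<130)]
        if len(q)>5:
            top=np.percentile(q[:,2],95); r=cv2.minAreaRect(q[:,:2].astype(np.float32)); print(n,k,len(q),'top',top.round(1),'rect off',np.round(np.array(r[0])-c,1),np.round(r[1],1))
E
```

```text
time: 27.45
position: [0.6551, 0.2482, 0.1428]
tool_rot: [2.571, 1.804, -0.002]
ft_force: [-0.6, -0.8, 0.3]
grip_width: 0.759
grip_force: 0.0
top orange 411 top 54.7 rect off [-3.   0.5] [47.  57.6]
top grey 248 top 31.0 rect off [-2.   0.4] [38.3 47.4]
top white 384 top 32.8 rect off [-2.9  0.7] [41.3 59.7]
top blue 213 top 97.1 rect off [-2.8 -0.4] [36.6 34.4]
side orange 393 top 60.9 rect off [-0.4 -0.3] [46.3 63.7]
side grey 214 top 30.6 rect off [0.4 1.4] [38.2 54. ]
side white 260 top 32.7 rect off [0.  0.2] [41.2 65.4]
side blue 477 top 94.8 rect off [ 1.8 -6.1] [35.  36.8]
```

View pics/s6.png

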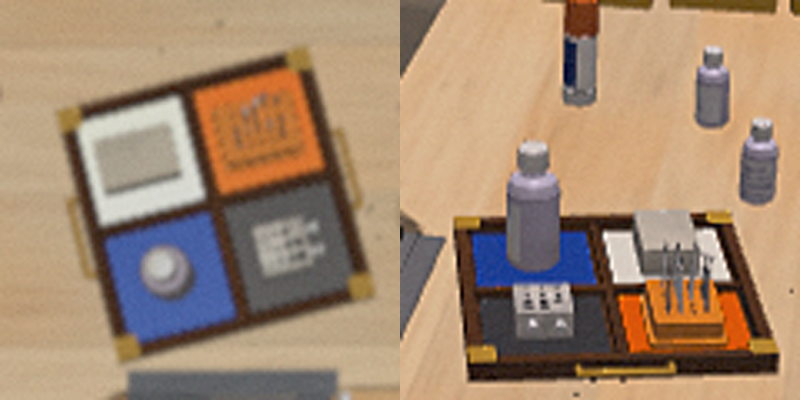

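All four stand centred within about 3 mm, with the right top heights. The glue stick is upright and the orange box was never approached. The arm is clear, so I'm handing in.

```bash
python3 -c "
from bench import ctrl
print(ctrl.close_job())"
```

```text
the job is handed in; nothing more can be done
None
```

I packed all four items upright in their own bays, each within about 3 mm of its pad's centre by the top-camera check, left the glue stick and orange box alone, and handed the job in after about 27 s of the 96 s; the hand-in call returned no score.

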